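# Count along the divider rack and park the sunglasses case in the third gap

## Robot

A 6-joint arm with a two-finger parallel gripper is mounted at the origin on the work surface. World frame = base frame: x ahead of the robot, y to its left, z up, the work surface at z = 0. Lengths are in mm, angles in rad, forces in N, time in s.
With the tool pointing down it reaches from about 300 to 775 mm from the base axis. Payload 14.6 kg.
Tool frame: the origin (TCP) lies between the finger pads; the fingertips stand 22 mm ahead of it and the grasp point (between the pads) lies 3 mm ahead of it (manip.tcp_to_tips is the distance from the TCP to the fingertips, in mm); y points along the fingers, z is the direction in which the jaws open and shut, and the axes are right-handed (so a half turn about y gives the same grasp; the last joint's range is limited). The gripper opens to 94 mm and grips with 3 to 60 N. Pads are 16 mm wide; open, the fingers measure 119 mm over their backs; the gripper's body (75 mm by 177 mm) begins 78 mm behind the grasp point.
Start: joints at [1.181, 0.3, 1.521, -0, 1.321, -0.067], TCP at [174.47, 521.584, 227.446] pointing down, gripper open.
Joint ranges: [-3.03, 3.03], [-0.79, 2.21], [0.23, 2.52], [-1.04, 4.18], [0, 3.07], [-2.55, 2.55]. Speed limits (rad/s): [2.22, 2.22, 2.57, 3.14, 3.14, 3.14].

## Interface

Orientations are given as [roll, pitch, yaw] about the fixed x, y, z axes, in that order (R = Rz(yaw) Ry(pitch) Rx(roll)).
In Python, from cell import manip gives the robot as it stands.
- The arm moves only by the shell command python3 -m jog 'ROWS' [OPENING] [FORCE]. ROWS is JSON, one flat list of numbers, 6 for each row, row after row: the shift along the tool's x, y, z in mm, then the turn, a rotation vector about the tool's x, y, z in degrees. A call has 1 to 10 rows; each row is the pose to reach, as a shift and turn from the pose commanded when the call began, along the tool's axes at that moment; what a row does not reach only later rows make up. A row lasts 1/12 s, in which the tool goes at most 41.7 mm and 7.16 degrees, less where a joint would pass 70% of its speed; a pose out of reach is approached as far as the arm can. A call with a gripper value outside its range is refused whole. OPENING is the finger opening in mm, from 0 to 94, set as the call begins (- or left out, the last holds). The fingers move at their own pace and stop on an object; FORCE is the grip in N (left out, the last holds). Time passes only in rows, so rows that repeat a pose let the fingers close. It gives the time, the measured TCP pose, the force and the opening at its end, in the units of the state.
- manip.read_state(): the state, without advancing time (a new reading comes with each control period).
- manip.camera(name): name is "scene" or "side" or "wrist"; returns a dict with "img" (480x640x3 uint8, red, green, blue), "intrinsics" (3x3 intrinsics, pixels), "origin" and "orientation" of the camera in the world. Camera axes: x right, y down, z forward; pixel columns grow to the right and rows downward; lengths in mm; the calibration is good to about 2 mm. The wrist camera is an equidistant fisheye: a pixel r from the principal point sees the ray r / f radians off the axis. A picture is of the moment at which its call begins. There is no depth.
- manip.sign_off(): hands the job in, once; it reports no verdict.
Trained networks look in a picture, given as the dict that the camera call returned (one of the last four; its "shot" number tells which), for a name from the list of things; names that differ only in an ending like _2 or _b are one class to them, and where a whole thing is asked for, a point or a joint stands for the part that bears it (a point fixed in the world has none). Each returns a list of dicts, best first, with "score" (0 to 1); they miss things now and then, are a little off and sometimes report something else, mostly with a low value. They report only what shows in the picture. A call takes as long as a camera call. They do not tell look-alikes from the thing itself.
- manip.masks_of(thing, picture): "pixels" (480x640 bool, what is visible of it) and "xy" ([column, row] in pixels, amid what is visible of it).
- manip.tip_of(thing, picture): "xy" ([column, row] in pixels: a listed point, or the origin of a listed thing).
The state is a dict: "clock": time; "joints": joint angles; "qd": joint speeds; "effort": joint torques, N m; "eef_pos": TCP position; "eef_rot": TCP orientation; "wrist_force": force on the tool from outside, world axes, zero at the start; "moment": the same for the moment, N m; "finger_gap": finger opening in mm.
Only numpy, scipy, OpenCV 4.12 (cv2) and the standard library are available. Lean on these libraries where they do the work, as an engineer would, in place of code of your own. Each camera call takes 0.05 s, during which the arm holds its last target.

## Task

With the gripper closed, set a fingertip on the white-padded rail on top of the rack at the end next to the brass knob, and run it along the rail in one slow unbroken stroke to count the gaps (count every gap, filled or empty), stopping on the third gap's pad without touching any pad beyond it. Then push the black sunglasses case along the walnut top into that third gap, fully home against the rack's back wall. Nothing is to be lifted, tipped or put in another gap, the other things stay where they are, and you finish clear of everything.

Things in the scene. Friction and masses are not known exactly. Their poses are not given: they have to be found in the camera images.
- rack: fixed aluminium divider rack. Origin: centre of underside. Seven upright dividers (6 mm thick, 42 high, x = -36 to +36 mm) stand every 52 mm along its y, making six gaps 46 mm wide at y = +130, +78, +26, -26, -78, -130 mm. No floor plate; open above and at the front (-x, robot side), closed at x = +36 by a back wall 44 high, 10 thick. Yaw within 0.15 rad.
- gap_row (a point): middle of the row of gap mouths: x = -36 mm, y = 0 in the rack's frame, on the walnut top; 72 mm in front of the back wall's face. The dividers have round front ends.
- rail (a joint): how far the rail is pressed down, 0 to 0.005 m. The rail is a flat strip 352 mm long (y), 16 mm wide, centred at x = +44 mm, y = 0 in the rack's frame above the back wall, top 60 mm above the walnut top. It is sprung and sinks as one piece: about 1 N to start, 2.5 N fully down. A contact of 0.2 N on a pad or strip counts as a touch.
- pad_1: first of six white touch pads of the rail, numbered 1 to 6 from the rack's +y end (not from the brass knob!); pad N is level with gap N. The finger must set down wholly on the first pad, off the strip. Pads 1 and 6: 66 mm along y, out to the rail's end; the others 40 mm, centred on their gap. 16 mm along x. Origin: centre of top face, 60 mm above the walnut top while untouched.
- pad_2: white touch pad 2 of the rail (see pad_1). 40 mm long.
- pad_3: white touch pad 3 of the rail (see pad_1). 40 mm long.
- pad_4: white touch pad 4 of the rail (see pad_1). 40 mm long.
- pad_5: white touch pad 5 of the rail (see pad_1). 40 mm long.
- pad_6: white touch pad 6 of the rail (see pad_1). 66 mm long, origin at its middle.
- bar_1: dark strip of the rail, 12 mm along y, 16 mm along x, flush between pads 1 and 2. Origin: centre of its top face.
- bar_2: dark strip of the rail, 12 mm along y, 16 mm along x, flush between pads 2 and 3. Origin: centre of its top face.
- bar_4: dark strip of the rail, 12 mm along y, 16 mm along x, flush between pads 4 and 5. Origin: centre of its top face.
- bar_5: dark strip of the rail, 12 mm along y, 16 mm along x, flush between pads 5 and 6. Origin: centre of its top face.
- brass_knob: fixed brass knob (30 mm wide, 50 mm high) on the walnut top just beyond one end of the rail, at x = +44, y = +205 or -205 mm in the rack's frame. Counting starts at this end. Origin: centre of its underside. A black knob of the same shape stands at the other end.
- case: loose black aluminium case for folding sunglasses, a rounded box 76 mm (its x) by 36 mm (its y), 38 mm high, about 0.16 kg, standing on the walnut top in front of the rack, long axis along the rack's x within 0.25 rad. Origin: centre of underside. Fully home its front end meets the back wall and its rear end stands 4 mm out of the gap.
- case_center (a point): centre of the sunglasses case, half-way up (19 mm above the walnut top while it stands).
- card_holder_center (a point): centre of a copper card holder 66 x 30 x 34 mm standing loose in the rack's +y end gap (gap 1); leave it alone.
- key_bowl: white ceramic key bowl, 130 mm wide, 50 mm high, loose, to the left (+y) of the rack; leave it alone. Origin: centre of its underside.
- perfume: amber glass perfume bottle 30 x 46 mm, 79 mm high, loose, to the right (-y); leave it alone. Origin: centre of its underside.
- tray: small stainless tray 160 (x) x 80 mm, 14 mm high, loose, to the right (-y) of the rack; leave it alone. Origin: centre of its underside.
There are look-alikes about, which are no part of the job. What is shaped like the case but pink or purple is not meant.

How it is judged (in metres and radians):
On the way, in this order (a step that is already met when the one before it is completed fails the run):
1. fingertip touches the first pad at the brass end (((y of brass_knob in the frame of rack above 0 m and contact force between the fingers and pad_1 above 0.2 N) or (y of brass_knob in the frame of rack below 0 m and contact force between the fingers and pad_6 above 0.2 N))).
2. it slides over the strip between the first and second pads (((y of brass_knob in the frame of rack above 0 m and contact force between the fingers and bar_1 above 0.2 N) or (y of brass_knob in the frame of rack below 0 m and contact force between the fingers and bar_5 above 0.2 N))).
3. it reaches the second pad (((y of brass_knob in the frame of rack above 0 m and contact force between the fingers and pad_2 above 0.2 N) or (y of brass_knob in the frame of rack below 0 m and contact force between the fingers and pad_5 above 0.2 N))).
4. it slides over the strip between the second and third pads (((y of brass_knob in the frame of rack above 0 m and contact force between the fingers and bar_2 above 0.2 N) or (y of brass_knob in the frame of rack below 0 m and contact force between the fingers and bar_4 above 0.2 N))).
5. it reaches the third pad (((y of brass_knob in the frame of rack above 0 m and contact force between the fingers and pad_3 above 0.2 N) or (y of brass_knob in the frame of rack below 0 m and contact force between the fingers and pad_4 above 0.2 N))).
6. the case is pushed home in the third gap (x of case_center in the frame of rack above -0.012 m and ((y of brass_knob in the frame of rack above 0 m and y of case_center in the frame of rack between 0.016 and 0.036 m) or (y of brass_knob in the frame of rack below 0 m and y of case_center in the frame of rack between -0.036 and -0.016 m)) and angle between the x axis of case and the x axis of rack, either way round below 0.2 rad), for 0.2 s.
At the end, for the whole second after the job is handed in: The sunglasses case stands upright and at rest on the walnut top in the third gap from the brass knob, within 12 mm of touching the back wall, within 10 mm of the gap's middle and in line with it (0.2 rad); card holder (12 mm), key bowl, perfume bottle and tray (15 mm) are where they were (all of step 6 and angle between case's own z axis and vertical below 0.1 rad and height (world z) of case_center below 0.024 m and linear speed of case below 0.02 m/s and distance of card_holder_center from where it was at the start of the episode below 0.012 m and distance of each of key_bowl, perfume, tray from where it was at the start of the episode below 0.015 m).
It fails at once if the finger ran on to a pad beyond the third (((y of brass_knob in the frame of rack above 0 m and contact force between the fingers and pad_4 above 0.5 N) or (y of brass_knob in the frame of rack below 0 m and contact force between the fingers and pad_3 above 0.5 N)) or ((y of brass_knob in the frame of rack above 0 m and contact force between the fingers and pad_5 above 0.5 N) or (y of brass_knob in the frame of rack below 0 m and contact force between the fingers and pad_2 above 0.5 N)) or ((y of brass_knob in the frame of rack above 0 m and contact force between the fingers and pad_6 above 0.5 N) or (y of brass_knob in the frame of rack below 0 m and contact force between the fingers and pad_1 above 0.5 N))).
It fails at once if the case was lifted or tipped (height (world z) of case_center above 0.031 m or angle between case's own z axis and vertical above 0.35 rad).
It fails at once if the case was pushed into another gap (x of case_center in the frame of rack between -0.055 and 0.04 m and not ((y of each of brass_knob, case_center in the frame of rack above 0 m and y of case_center in the frame of rack below 0.052 m) or (y of each of brass_knob, case_center in the frame of rack below 0 m and y of case_center in the frame of rack above -0.052 m))).
It fails at once if a bystander (card holder, key bowl, perfume bottle or tray) was pushed away or tipped (distance of card_holder_center from where it was at the start of the episode above 0.012 m or distance of any of key_bowl, perfume, tray from where it was at the start of the episode above 0.015 m or angle between perfume's own z axis and vertical above 0.3 rad).
It also fails if it takes over 72 s, if anything falls off the work surface, if the arm or the gripper's body presses on something with over 40 N, if the wrist force passes 120 N, or if a joint passes its speed limit or range.

## Working session

There is one attempt and no reset: what is moved stays moved. The work goes in short steps, Python scripts to look and compute and a shell command to move; the robot and the scene stay as the last step left them, time stands still between calls to the robot, and variables do not carry over. Pictures are saved under pics/ and viewed, and the job is handed in when it is done.

```bash
ls; mkdir -p pics; python3 - <<'E'
from cell import manip
import cv2
s=manip.read_state(); print(s)
for n in ["scene","side","wrist"]:
    c=manip.camera(n); cv2.imwrite(f"pics/{n}0.png",c["img"][:,:,::-1]); print(n,c["intrinsics"],c["origin"],c["orientation"])
E
```

```text
pics
{'clock': 0.0, 'joints': array([ 1.18141986e+00,  3.00480757e-01,  1.52156387e+00,  1.16942860e-05,
        1.32068905e+00, -6.66201714e-02]), 'qd': array([ 0.00051221, -0.00094462, -0.00085202,  0.00075474, -0.00039166,
        0.00048129]), 'effort': array([-1.68462971e-03, -5.31800365e+01, -3.52740633e+01,  7.07458332e-02,
        2.43849680e-02,  8.50221397e-06]), 'eef_pos': array([174.37387443, 521.3857624 , 226.88829672]), 'eef_rot': array([-1.57193407e+00,  8.72611162e-05, -3.22759246e-01]), 'wrist_force': array([-1.01882084, -0.2182267 , -0.70015175]), 'moment': array([-0.01934935,  0.01046615, -0.02944933]), 'finger_gap': 93.76386171137952}
scene [[535.01888888   0.         321.48434828]
 [  0.         535.01888888 239.37575284]
 [  0.           0.           1.        ]] [1050.61875305 -271.71404212 1062.49378979] [-2.61895033 -0.00530427  1.09491172]
side [[436.23725085   0.         318.81324253]
 [  0.         436.23725085 239.80289522]
 [  0.           0.           1.        ]] [ 321.19692254 -606.0010493   659.1079835 ] [-2.31398884  0.00919283 -0.36129821]
wrist [[371.64829954   0.         321.73230556]
 [  0.         371.64829954 229.33859685]
 [  0.           0.           1.        ]] [ 95.17863899 548.24448225 384.29822791] [2.84808816e+00 1.64079913e-03 1.24810096e+00]
```

View pics/scene0.png

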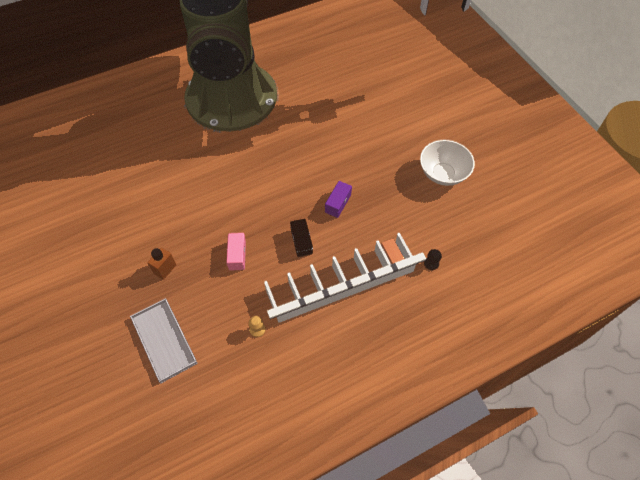

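View pics/side0.png

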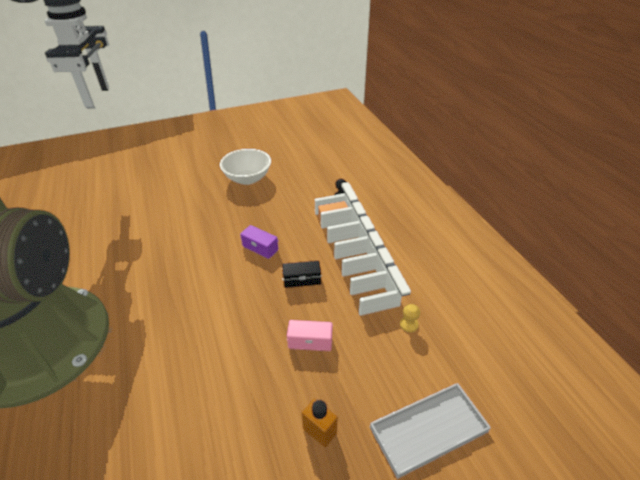

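View pics/wrist0.png

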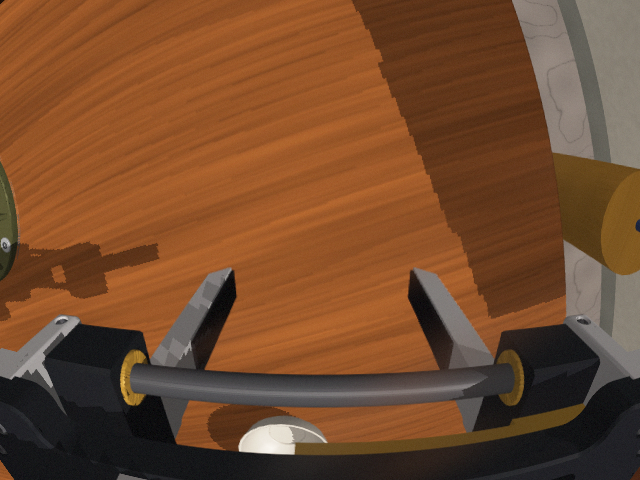

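The scene picture shows the brass knob at (257,325), at the rack's −y end, and the black knob at (433,258). Counting therefore starts at pad 6, and the third gap is gap 4 (y = −26). There are three case-shaped things in the scene picture: black (302,237), pink (236,250) and purple (339,200). Black fits the description. Next I'll measure positions and take a crop to confirm.

```bash
cat > h.py <<'E'
import numpy as np, cv2
from scipy.spatial.transform import Rotation as R
from scipy.optimize import least_squares
from cell import manip
def proj(c,P):
    P=np.atleast_2d(np.asarray(P,float)); M=R.from_euler('xyz',c['orientation']).as_matrix()
    q=(P-np.asarray(c['origin']))@M; K=np.asarray(c['intrinsics'])
    return np.c_[K[0,0]*q[:,0]/q[:,2]+K[0,2],K[1,1]*q[:,1]/q[:,2]+K[1,2]]
def ray(c,z,uv):
    K=np.asarray(c['intrinsics']);M=R.from_euler('xyz',c['orientation']).as_matrix()
    d=M@np.array([(uv[0]-K[0,2])/K[0,0],(uv[1]-K[1,2])/K[1,1],1]); o=np.asarray(c['origin'])
    return o+d*(z-o[2])/d[2]
E
python3 - <<'E'
from h import *
pts={'brass_knob':(44,-205,0),'rack':(0,0,0),'gap_row':(-36,0,0)}
for i,y in enumerate([153-10,78,26,-26,-78,-143]): pts[f'pad_{i+1}']=(44,y,60)
obs=[]
for n in ['scene','side']:
    c=manip.camera(n)
    cv2.imwrite(f'pics/{n}_crop.png',cv2.resize(c['img'][170:345,200:450] if n=='scene' else c['img'][170:370,220:440],None,fx=3,fy=3,interpolation=2)[:,:,::-1])
    for k in list(pts)+['case','case_center','key_bowl','perfume','tray','card_holder_center']:
        r=manip.tip_of(k,c)
        print(n,k,[(np.round(a['xy'],1).tolist(),round(a['score'],2), np.round(ray(c,{'case_center':19,'card_holder_center':17}.get(k,pts.get(k,(0,0,0))[2]),a['xy'])[:2],1).tolist()) for a in r][:6])
E
```

```text
scene brass_knob [([256.6, 329.8], 0.8, [641.1, -206.6])]
scene rack [([342.9, 275.8], 0.65, [613.1, 13.3])]
scene gap_row [([329.6, 265.7], 0.84, [577.6, -1.2]), ([166.8, 337.3], 0.28, [571.2, -378.5])]
scene pad_1 [([410.8, 261.2], 0.78, [673.1, 141.4]), ([337.5, 290.2], 0.74, [661.6, -28.3]), ([381.2, 268.8], 0.64, [660.1, 76.5]), ([282.7, 307.1], 0.6, [644.1, -144.1]), ([359.4, 277.7], 0.47, [657.3, 25.6]), ([312.5, 299.7], 0.43, [657.0, -83.4])]
scene pad_2 [([410.8, 261.2], 0.78, [673.1, 141.4]), ([337.5, 290.2], 0.74, [661.6, -28.3]), ([381.2, 268.8], 0.64, [660.1, 76.5]), ([282.7, 307.1], 0.6, [644.1, -144.1]), ([359.4, 277.7], 0.47, [657.3, 25.6]), ([312.5, 299.7], 0.43, [657.0, -83.4])]
scene pad_3 [([410.8, 261.2], 0.78, [673.1, 141.4]), ([337.5, 290.2], 0.74, [661.6, -28.3]), ([381.2, 268.8], 0.64, [660.1, 76.5]), ([282.7, 307.1], 0.6, [644.1, -144.1]), ([359.4, 277.7], 0.47, [657.3, 25.6]), ([312.5, 299.7], 0.43, [657.0, -83.4])]
scene pad_4 [([410.8, 261.2], 0.78, [673.1, 141.4]), ([337.5, 290.2], 0.74, [661.6, -28.3]), ([381.2, 268.8], 0.64, [660.1, 76.5]), ([282.7, 30
[... 2690 characters left out ...]
.1]), ([370.0, 221.4], 0.42, [668.2, 20.4])]
side case [([303.0, 279.1], 0.94, [497.3, -31.8]), ([308.0, 339.1], 0.84, [458.2, -171.6]), ([258.3, 249.0], 0.82, [435.2, 87.3])]
side case_center [([257.9, 237.9], 0.76, [440.2, 101.7]), ([302.6, 274.1], 0.71, [495.9, -35.3]), ([302.3, 279.4], 0.64, [490.7, -48.6]), ([311.8, 335.4], 0.62, [463.0, -179.3])]
side key_bowl [([252.5, 178.1], 0.56, [490.9, 356.4])]
side perfume [([315.7, 431.1], 0.61, [413.6, -331.0])]
side tray [([425.9, 424.7], 0.95, [574.0, -381.9]), ([399.0, 275.9], 0.62, [683.3, -94.4])]
side card_holder_center [([334.0, 212.6], 0.57, [628.8, 124.6]), ([368.3, 224.2], 0.44, [685.3, 57.9]), ([401.7, 276.6], 0.3, [678.0, -111.2])]
```

View pics/scene_crop.png

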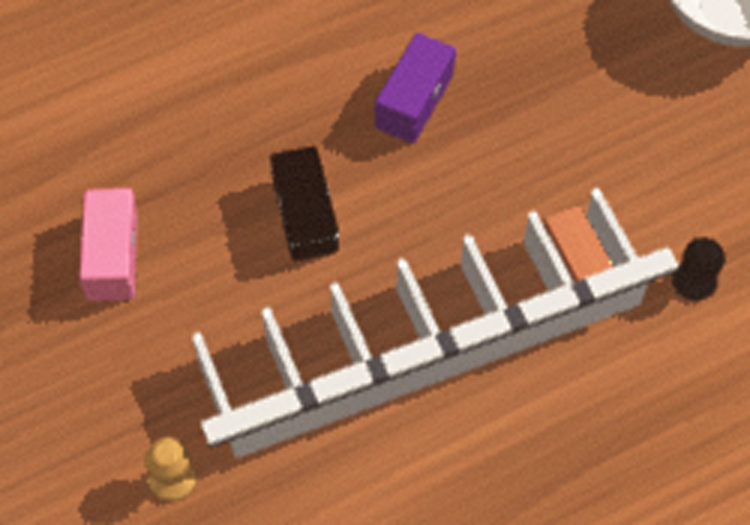

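View pics/side_crop.png

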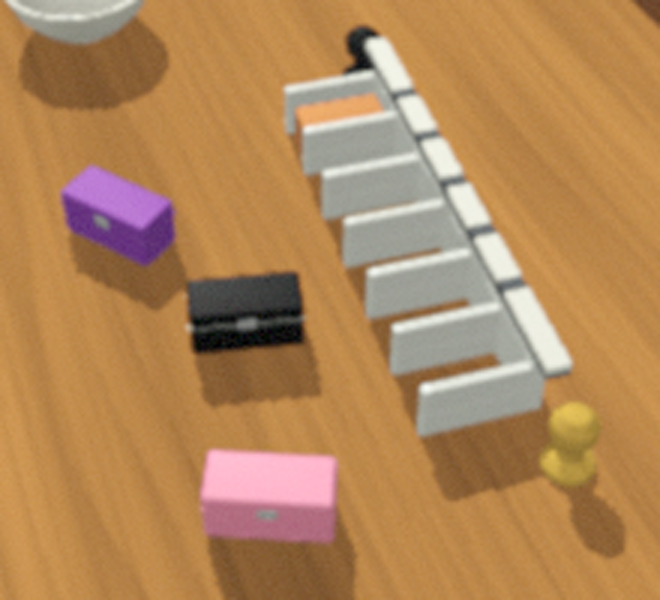

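The crops confirm it: the black case is at scene (302,237) and side (302,273), with pink and purple beside it. The rail has 5 dark strips. Next I'll fit the rack and case poses using both cameras.

```bash
python3 - <<'E'
from h import *
o={}
sc=np.array([(307,396),(378,370),(448,344),(515,318),(586,293),(206.5,435.5),(673.5,257.5)])/3+[200,170]-1/3
sd=np.array([(514,286),(484,232),(455,183),(430,137),(404,96),(560,368),(376,42)])/3+[220,170]-1/3
L=np.array([(44,y,60) for y in (-104,-52,0,52,104,-176,176)],float)
cs=manip.camera('scene');cd=manip.camera('side')
def W(p,L): 
    c,s=np.cos(p[2]),np.sin(p[2]); return np.c_[p[0]+c*L[:,0]-s*L[:,1],p[1]+s*L[:,0]+c*L[:,1],L[:,2]]
def fit(which):
    f=lambda p:np.concatenate([(proj(c,W(p,L))-u).ravel() for c,u in which])
    r=least_squares(f,[610,0,0]);return r.x,np.round(f(r.x).reshape(-1,2),1)
for w in ([(cs,sc)],[(cd,sd)],[(cs,sc),(cd,sd)]):
    x,e=fit(w);print(x);print(e.tolist())
p=x
# case: fit outline via colour mask (dark) vs projected hull
from itertools import product
def hullmask(c,q):
    B=np.array(list(product([-38,38],[-18,18],[0,38])),float)
    u=proj(c,W(q,B)); h=cv2.convexHull(u.astype(np.float32)); return h
ms=[]
for c,xy in((cs,(302,237)),(cd,(302,273))):
    best=min(manip.masks_of('case',c),key=lambda a:np.hypot(*(np.array(a['xy'])-xy)))
    m=best['pixels'];ms.append(m);print(best['score'],best['xy'],m.sum())
def cost(q):
    t=0
    for c,m in zip((cs,cd),ms):
        im=np.zeros((480*1,640),np.uint8);h=hullmask(c,q)
        cv2.fillConvexPoly(im,np.round(h*16).astype(np.int32),1,shift=4)
        t+=np.sum((im>0)!=m)
    return t
from scipy.optimize import differential_evolution
r=differential_evolution(cost,[(470,520),(-60,-10),(-.4,.4)],seed=0,maxiter=60)
print('case',r.x,r.fun)
q=r.x;c,s=np.cos(p[2]),np.sin(p[2]);d=q[:2]-p[:2]
print('case in rack',c*d[0]+s*d[1],-s*d[0]+c*d[1],q[2]-p[2])
for n,l in(('setdown',(44,-150,60)),('strip',(44,-104,60)),('stop',(44,-30,60)),('goalcase',(-6+4,-26,0)),('mouth',(-36,-26,0))): print(n,W(p,np.array([l],float)))
E
```

```text
[ 6.16635564e+02  2.75087716e+00 -8.31446131e-02]
[[0.0, 0.3], [0.0, 0.0], [-0.1, -0.1], [0.4, -0.1], [-0.8, -0.2], [-0.0, -0.2], [0.4, 0.2]]
[ 6.14383467e+02 -3.34480907e+00 -8.53390951e-02]
[[-0.1, 0.1], [-0.3, 0.1], [0.1, -0.2], [-0.2, -0.1], [0.5, -0.5], [0.3, 0.6], [-0.3, -0.4]]
[ 6.16185345e+02  7.25071186e-01 -8.48110771e-02]
[[-1.0, 0.5], [-1.0, 0.2], [-1.0, 0.2], [-0.5, 0.2], [-1.8, 0.1], [-1.1, -0.0], [-0.5, 0.5], [-0.2, -1.6], [-0.4, -1.5], [-0.0, -1.6], [-0.3, -1.4], [0.4, -1.8], [0.1, -1.3], [-0.3, -1.5]]
0.82 [298.5, 238.3] 618
0.75 [260.7, 240.8] 820
case [ 4.93159101e+02 -3.00881904e+01 -2.66260271e-01] 1957.0
case in rack -119.97387590911548 -41.12399362243908 -0.18144919435672296
setdown [[ 647.32077975 -152.46299857   60.        ]]
strip [[ 651.21741402 -106.62833656   60.        ]]
stop [[657.48591261 -32.89431507  60.        ]]
goalcase [[611.99008837 -25.01205802   0.        ]]
mouth [[578.11229471 -22.13193705   0.        ]]
```

```bash
cat >> h.py <<'E'
P=[616.2,0.7,-0.0848]   # rack pose estimate
def rw(l):
    c,s=np.cos(P[2]),np.sin(P[2]); return np.array([P[0]+c*l[0]-s*l[1],P[1]+s*l[0]+c*l[1],l[2]])
def wr(w):
    c,s=np.cos(P[2]),np.sin(P[2]); d=np.asarray(w,float)[:2]-P[:2]; return np.array([c*d[0]+s*d[1],-s*d[0]+c*d[1]])
def delta(pos,yaw,st=None):
    st=st or manip.read_state(); M=R.from_euler('xyz',st['eef_rot'])
    T=R.from_euler('xyz',[-np.pi/2,0,yaw])
    return np.round(M.inv().apply(np.array(pos)-st['eef_pos']),1),np.round(np.degrees((M.inv()*T).as_rotvec()),2)
E
python3 - <<'E'
from h import *
print(manip.tcp_to_tips)
t=rw((44,-148,150));print(t,delta(t,P[2]-np.pi/2))
# case from colour
cs=manip.camera('scene');cd=manip.camera('side')
from itertools import product
from scipy.optimize import differential_evolution
ms=[]
for c,(u,v) in((cs,(302,237)),(cd,(302,273))):
    g=c['img'].max(2); m=np.zeros((480,640),bool); m[v-25:v+25,u-28:u+28]=(g<62)[v-25:v+25,u-28:u+28]
    m=cv2.morphologyEx(m.astype(np.uint8),cv2.MORPH_CLOSE,np.ones((3,3)))
    n,l,st,_=cv2.connectedComponentsWithStats(m);k=1+np.argmax(st[1:,4]);m=l==k;print(st[k]);ms.append(m)
B=np.array(list(product([-38,38],[-18,18],[0,38])),float)
def cost(q,idx=(0,1)):
    t=0;c_,s_=np.cos(q[2]),np.sin(q[2])
    Wd=np.c_[q[0]+c_*B[:,0]-s_*B[:,1],q[1]+s_*B[:,0]+c_*B[:,1],B[:,2]]
    for i in idx:
        c=(cs,cd)[i]; im=np.zeros((480,640),np.uint8);h=cv2.convexHull(proj(c,Wd).astype(np.float32))
        cv2.fillConvexPoly(im,np.round(h*16).astype(np.int32),1,shift=4); t+=np.sum((im>0)!=ms[i])
    return t
for idx in((0,),(1,),(0,1)):
    r=differential_evolution(cost,[(460,520),(-70,0),(-.4,.4)],args=(idx,),seed=0,maxiter=60); print(idx,r.x,r.fun,wr(r.x[:2]),r.x[2]-P[2])
E
```

```text
22.0
[ 647.50652823 -150.49491159  150.        ] (array([ 661.8,   77.5, -487.3]), array([-0.  , 76.36, -0.  ]))
[291 219  21  38 570]
[284 262  37  25 526]
(0,) [ 4.90619712e+02 -2.92241839e+01 -3.27517294e-01] 106.0 [-122.5945014   -40.45310517] -0.24271729412142418
(1,) [ 4.96756455e+02 -3.19088379e+01 -3.54538772e-01] 535.0 [-116.25242454  -42.60833995] -0.2697387721508744
(0, 1) [ 4.94591901e+02 -3.14026760e+01 -3.46370066e-01] 648.0 [-118.4520712   -42.28733109] -0.26157006559592677
```

```bash
python3 -m jog '[25,0,-18,0,5,0, 60,0,-44,0,11,0, 95,0,-70,0,17,0, 128,0,-95,0,23,0, 162,0,-120,0,29,0, 196,0,-145,0,35,0, 230,0,-170,0,41,0, 264,0,-195,0,47,0, 298,0,-220,0,53,0, 330,0,-243,0,58,0]' 0 20; python3 - <<'E'
from h import *
t=rw((44,-148,150));print(delta(t,P[2]-np.pi/2))
E
```

```text
clock: 2.88
eef_pos: [408.7, 187.8, 227.8]
eef_rot: [-1.57, 0.0, -1.34]
wrist_force: [0.2, 2.2, 0.2]
finger_gap: 31.0
(array([383.9,  77.8, 155.2]), array([-4.000e-02,  1.806e+01, -1.000e-02]))
```

```bash
python3 -m jog '[34,0,14,0,2,0, 68,3,28,0,4,0, 102,8,42,0,6,0, 136,14,56,0,8,0, 170,20,70,0,10,0, 204,26,84,0,12,0, 238,32,98,0,14,0, 272,38,112,0,16,0, 300,44,124,0,18.06,0, 325,50,134,0,18.06,0]'; python3 - <<'E'
from h import *
c=manip.camera('wrist'); cv2.imwrite('pics/w1.png',c['img'][:,:,::-1]); print(c['origin'],c['orientation'])
s=manip.read_state();print(s['eef_pos'],s['eef_rot'],s['wrist_force'])
print(delta(rw((44,-148,150)),P[2]-np.pi/2))
E
```

```text
clock: 3.72
eef_pos: [615.1, -97.0, 176.9]
eef_rot: [-1.571, -0.0, -1.654]
wrist_force: [1.0, 1.0, 0.5]
finger_gap: 0.5
[623.23859552 -12.68219796 334.20285913] [ 2.84730960e+00  3.39479585e-04 -8.26092148e-02]
[ 616.08487101 -100.0641998   175.24249482] [-1.57200629e+00 -5.73942387e-04 -1.65376270e+00] [ 1.1509466  -2.33214721 -1.40858875]
(array([47.6, 25.2, 35.5]), array([0.07, 0.11, 0.03]))
```

View pics/w1.png

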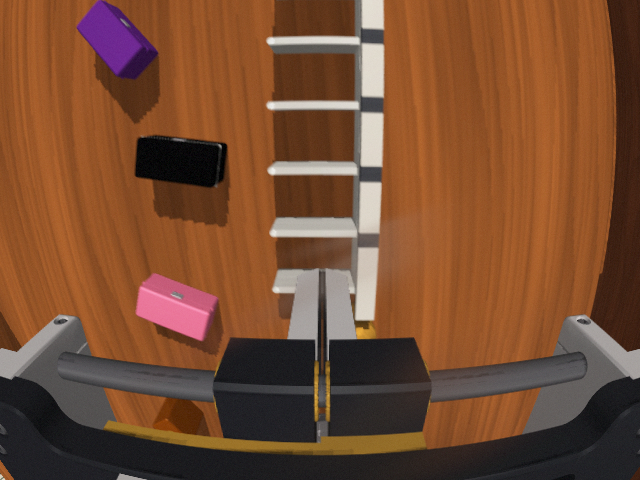

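```bash
cat >> h.py <<'E'
def wproj(c,Pw):
    M=R.from_euler('xyz',c['orientation']).as_matrix();K=np.asarray(c['intrinsics'])
    q=(np.atleast_2d(Pw)-np.asarray(c['origin']))@M; r=np.hypot(q[:,0],q[:,1]);th=np.arctan2(r,q[:,2])
    return np.c_[K[0,0]*th*q[:,0]/r+K[0,2],K[1,1]*th*q[:,1]/r+K[1,2]]
def wray(c,uv,z):
    M=R.from_euler('xyz',c['orientation']).as_matrix();K=np.asarray(c['intrinsics'])
    a=np.array([(uv[0]-K[0,2])/K[0,0],(uv[1]-K[1,2])/K[1,1]]);r=np.hypot(*a)
    d=M@np.array([*(np.sin(r)*a/r),np.cos(r)]);o=np.asarray(c['origin']);return o+d*(z-o[2])/d[2]
E
python3 - <<'E'
from h import *
im=cv2.imread('pics/w1.png')
cv2.imwrite('pics/w1a.png',cv2.resize(im[10:330,250:400],None,fx=2.5,fy=1.8,interpolation=2))
cv2.imwrite('pics/w1b.png',cv2.resize(im[120:200,120:240],None,fx=6,fy=6,interpolation=2))
c=dict(origin=[623.23859552,-12.68219796,334.20285913],orientation=[2.84730960e+00,3.39479585e-04,-8.26092148e-02],intrinsics=[[371.64829954,0,321.73230556],[0,371.64829954,229.33859685],[0,0,1]])
for uv,n in(((368,240),'b5'),((369,174),'b4'),((370.5,104),'b3'),((372,36),'b2'),((365,320),'end-176')):
    w=wray(c,uv,60);print(n,w.round(1),wr(w).round(1))
for y in(-176,-104,-52,0,52): print(y,wproj(c,[rw((44,y,60)),rw((36,y,60)),rw((52,y,60))]).round(1).tolist())
E
```

```text
b5 [ 651.6 -107.2   60. ] [  44.4 -104.5]
b4 [655.  -55.4  60. ] [ 43.4 -52.6]
b3 [659.6  -3.3  60. ] [43.6 -0.3]
b2 [664.9  48.   60. ] [44.5 51.2]
end-176 [ 646.5 -179.3   60. ] [  45.4 -176.8]
-176 [[363.4, 319.3], [354.1, 319.4], [372.7, 319.1]]
-104 [[367.5, 239.4], [357.3, 239.4], [377.6, 239.4]]
-52 [[369.8, 173.2], [359.1, 173.1], [380.3, 173.4]]
0 [[371.1, 103.6], [360.2, 103.2], [381.9, 103.9]]
52 [[371.3, 35.0], [360.4, 34.5], [382.2, 35.6]]
```

View pics/w1a.png

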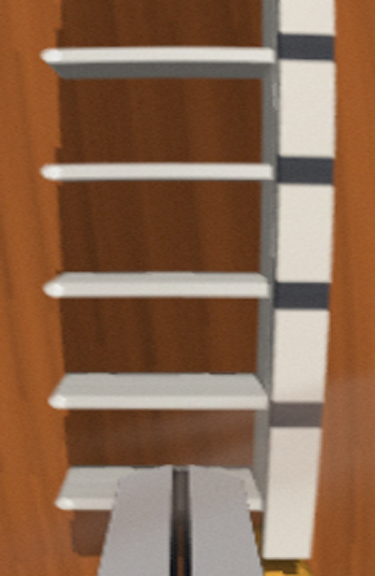

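View pics/w1b.png

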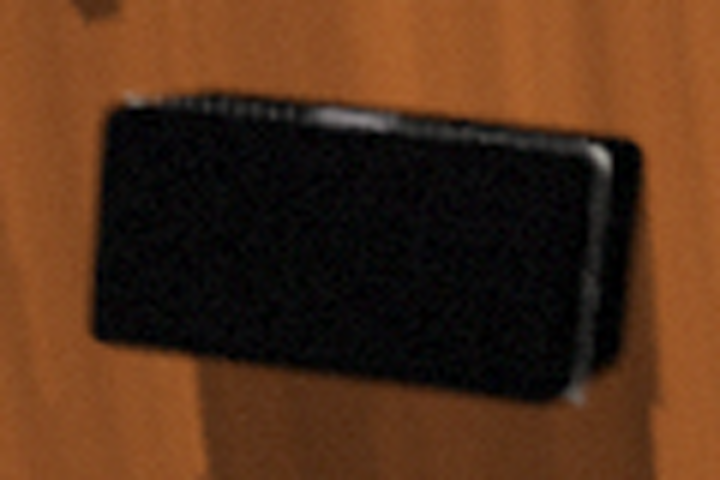

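The wrist picture shows the rail strips at (368,240), (369,174), (370,104) and (372,36), which match the combined fit to about 1 mm. The black case is at (181,161). I'll fit the case pose from this picture.

```bash
python3 - <<'E'
from h import *
from itertools import product
from scipy.optimize import differential_evolution
im=cv2.imread('pics/w1.png')
c=dict(origin=[623.23859552,-12.68219796,334.20285913],orientation=[2.84730960e+00,3.39479585e-04,-8.26092148e-02],intrinsics=[[371.64829954,0,321.73230556],[0,371.64829954,229.33859685],[0,0,1]])
m=np.zeros((480,640),np.uint8);m[130:192,128:232]=(im.max(2)<45)[130:192,128:232]
m=cv2.morphologyEx(m,cv2.MORPH_CLOSE,np.ones((5,5)));print(m.sum(),cv2.boundingRect(m))
B=np.array(list(product([-38,38],[-18,18],[0,38])),float)
def Wd(q):
    c_,s_=np.cos(q[2]),np.sin(q[2]);return np.c_[q[0]+c_*B[:,0]-s_*B[:,1],q[1]+s_*B[:,0]+c_*B[:,1],B[:,2]]
def cost(q):
    i=np.zeros((480,640),np.uint8);h=cv2.convexHull(wproj(c,Wd(q)).astype(np.float32))
    cv2.fillConvexPoly(i,np.round(h*16).astype(np.int32),1,shift=4);return np.sum(i!=m)
r=differential_evolution(cost,[(460,520),(-70,0),(-.4,.4)],seed=0,maxiter=60);print(r.x,r.fun,wr(r.x[:2]),r.x[2]-P[2])
print(delta(rw((44,-148,105)),P[2]-np.pi/2), delta(rw((44,-148,95)),P[2]-np.pi/2))
E
```

```text
3774 (136, 136, 91, 51)
[ 4.94439105e+02 -3.22052602e+01 -1.99584363e-01] 486.0 [-118.53634031  -43.09997293] -0.11478436329101603
(array([47.6, 70.2, 35.6]), array([0.07, 0.11, 0.03])) (array([47.6, 80.2, 35.6]), array([0.07, 0.11, 0.03]))
```

```bash
python3 -m jog '[12,5,9,0.1,0,0, 24,10,18,0.1,0,0, 36,20,27,0.1,0,0, 48,30,36,0.1,0,0, 48,45,36,0.1,0,0, 48,58,36,0.1,0,0, 48,70,36,0.1,0,0, 48,80,36,0.1,0,0, 48,82,36,0.1,0,0, 48,82,36,0.1,0,0]'; python3 - <<'E'
from h import *
for k in range(3):
    c=manip.camera('side' if k==1 else 'wrist'); cv2.imwrite(f'pics/w2_{k}.png',c['img'][:,:,::-1] if k!=1 else cv2.resize(c['img'][170:370,320:480],None,fx=4,fy=3)[:,:,::-1])
    s=manip.read_state();print(s['clock'],s['eef_pos'],s['eef_rot'],s['wrist_force'])
print(wr(s['eef_pos']),delta(rw((44,-148,79)),P[2]-np.pi/2))
E
```

```text
clock: 4.6
eef_pos: [646.0, -145.3, 94.9]
eef_rot: [-1.57, 0.0, -1.65]
wrist_force: [0.6, 1.1, 0.6]
finger_gap: 0.7
4.65 [ 646.37010639 -145.47685309   95.75591079] [-1.56883860e+00 -3.32548632e-05 -1.64995438e+00] [-0.36141747 -0.77205157 -0.08579096]
4.7 [ 646.57454592 -145.59692335   96.22435624] [-1.56804539e+00 -2.07473316e-04 -1.65002198e+00] [-0.03460322  0.17468361 -0.44308671]
4.75 [ 646.63278389 -145.67467687   96.42019193] [-1.56768327e+00 -3.01091866e-04 -1.65012353e+00] [-0.48857007 -0.08825516 -0.75682896]
[  42.72112916 -143.27109089] (array([ 4.7, 17.4,  1.2]), array([-0.18,  0.31,  0.02]))
```

View pics/w2_0.png

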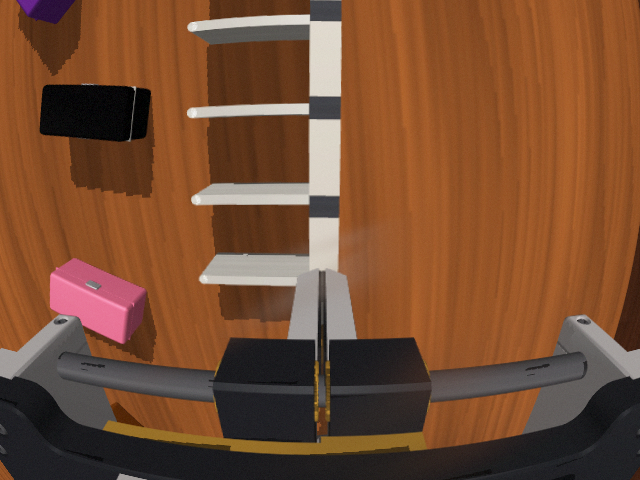

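View pics/w2_1.png

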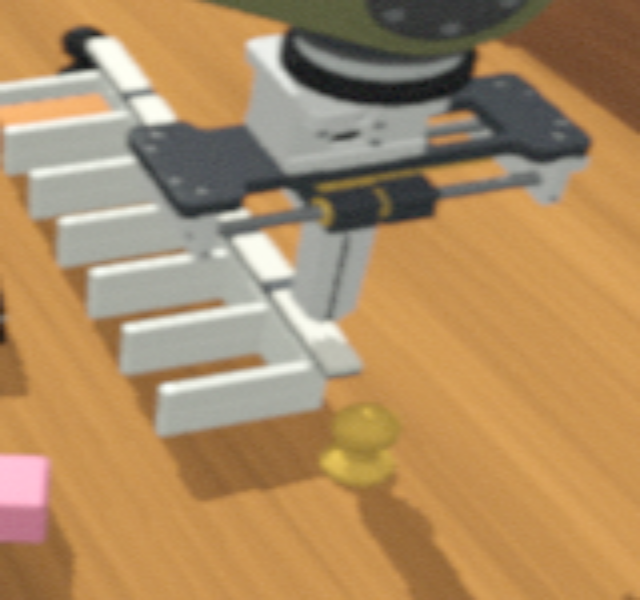

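```bash
python3 -m jog '[2,3,0,0,0,0, 4,6,1,-0.1,0.2,0, 5,9,1,-0.2,0.3,0, 5,11,1,-0.2,0.3,0, 5,12,1,-0.2,0.3,0, 5,12,1,-0.2,0.3,0, 5,12,1,-0.2,0.3,0, 5,12,1,-0.2,0.3,0]'; python3 - <<'E'
from h import *
s=manip.read_state();print(s['clock'],s['eef_pos'],s['eef_rot'],s['wrist_force'],wr(s['eef_pos']),delta(rw((44,-148,79)),P[2]-np.pi/2))
E
```

```text
clock: 5.42
eef_pos: [647.0, -150.7, 83.6]
eef_rot: [-1.572, -0.0, -1.655]
wrist_force: [-0.3, -0.5, 0.4]
finger_gap: 0.3
5.4167 [ 646.95619364 -150.7462042    83.60460649] [-1.57231591e+00 -6.29171293e-05 -1.65545653e+00] [-0.3002233  -0.49135011  0.4074541 ] [  43.47292705 -148.29700208] (array([-0.3,  4.6,  0.5]), array([0.09, 0.01, 0.  ]))
```

```bash
python3 -m jog '[0,1,0,0,0,0, 0,2,0.5,0,0,0, 0,3,0.5,0,0,0, 0,3.8,0.5,0,0,0, 0,4.6,0.5,0,0,0, 0,4.6,0.5,0,0,0, 0,4.6,0.5,0,0,0, 0,4.6,0.5,0,0,0]'; python3 - <<'E'
from h import *
s=manip.read_state();print(s['clock'],s['eef_pos'],s['eef_rot'],s['wrist_force'],wr(s['eef_pos']),delta(rw((44,-148,79)),P[2]-np.pi/2),delta(rw((44,-27,79)),P[2]-np.pi/2))
E
```

```text
clock: 6.08
eef_pos: [647.4, -150.8, 79.0]
eef_rot: [-1.572, -0.0, -1.656]
wrist_force: [-0.2, 0.6, 2.6]
finger_gap: 0.4
6.0833 [ 647.42754845 -150.82543116   78.95254315] [-1.57237991e+00 -5.43289231e-06 -1.65555501e+00] [-0.17130499  0.60315787  2.64440276] [  43.94929851 -148.33602135] (array([-0.3, -0. ,  0.1]), array([0.09, 0.  , 0.  ])) (array([-1.213e+02, -0.000e+00,  1.000e-01]), array([0.09, 0.  , 0.  ]))
```

```bash
python3 -m jog '[-1,0,0,0,0,0, -3,0,0,0,0,0, -5.5,0,0,0,0,0, -8,0,0,0,0,0, -10.5,0,0,0,0,0, -13,0,0,0,0,0, -15.5,0,0,0,0,0, -18,0,0,0,0,0, -20.5,0,0,0,0,0, -23,0,0,0,0,0]'
python3 -m jog '[-2.5,0,0,0,0,0, -5,0,0,0,0,0, -7.5,0,0,0,0,0, -10,0,0,0,0,0, -12.5,0,0,0,0,0, -15,0,0,0,0,0, -17.5,0,0,0,0,0, -20,0,0,0,0,0, -22.5,0,0,0,0,0, -25,0,0,0,0,0]'
```

```text
clock: 6.92
eef_pos: [649.3, -127.6, 78.9]
eef_rot: [-1.573, -0.0, -1.656]
wrist_force: [-0.5, -1.7, 3.2]
finger_gap: 0.3
clock: 7.75
eef_pos: [651.5, -102.7, 78.8]
eef_rot: [-1.573, -0.0, -1.656]
wrist_force: [0.2, -1.3, 1.8]
finger_gap: 0.3
```

```bash
python3 -m jog '[-2.5,0,0,0,0,0, -5,0,0,0,0,0, -7.5,0,0,0,0,0, -10,0,0,0,0,0, -12.5,0,0,0,0,0, -15,0,0,0,0,0, -17.5,0,0,0,0,0, -20,0,0,0,0,0, -22.5,0,0,0,0,0, -25,0,0,0,0,0]'
python3 -m jog '[-2.5,0,0,0,0,0, -5,0,0,0,0,0, -7.5,0,0,0,0,0, -10,0,0,0,0,0, -12.5,0,0,0,0,0, -15,0,0,0,0,0, -17.5,0,0,0,0,0, -20,0,0,0,0,0, -22.5,0,0,0,0,0, -25,0,0,0,0,0]'; python3 - <<'E'
from h import *
s=manip.read_state();print(wr(s['eef_pos']))
E
```

```text
clock: 8.58
eef_pos: [653.6, -77.9, 78.8]
eef_rot: [-1.573, -0.0, -1.656]
wrist_force: [-0.2, -1.9, 2.1]
finger_gap: 0.5
clock: 9.42
eef_pos: [655.7, -52.9, 78.8]
eef_rot: [-1.573, 0.0, -1.656]
wrist_force: [0.6, -2.3, 2.2]
finger_gap: 0.6
[ 43.86719478 -50.08826029]
```

```bash
python3 -m jog '[-2.5,0,0,0,0,0, -5,0,0,0,0,0, -7.5,0,0,0,0,0, -10,0,0,0,0,0, -12.5,0,0,0,0,0, -15,0,0,0,0,0, -17.5,0,0,0,0,0, -19.5,0,0,0,0,0, -21,0,0,0,0,0, -21,0,0,0,0,0]'; python3 - <<'E'
from h import *
c=manip.camera('wrist'); cv2.imwrite('pics/w3.png',c['img'][:,:,::-1])
s=manip.read_state();print(s['clock'],s['eef_pos'],s['wrist_force'],wr(s['eef_pos']))
c=manip.camera('side'); cv2.imwrite('pics/s3.png',cv2.resize(c['img'][150:350,300:460],None,fx=4,fy=3)[:,:,::-1])
E
```

```text
clock: 10.25
eef_pos: [657.5, -31.8, 78.9]
eef_rot: [-1.572, 0.0, -1.655]
wrist_force: [0.4, 0.5, 2.4]
finger_gap: 0.5
10.3 [657.46845757 -31.83171953  78.86694086] [-0.24905228  1.38566841  2.16446428] [ 43.8755496 -28.9194487]
```

View pics/w3.png

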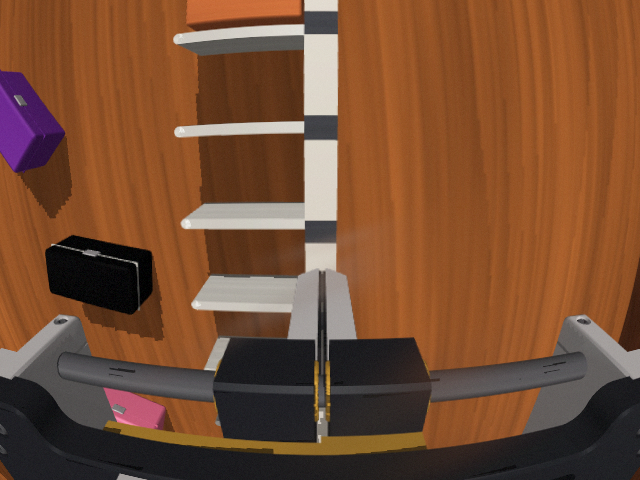

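View pics/s3.png

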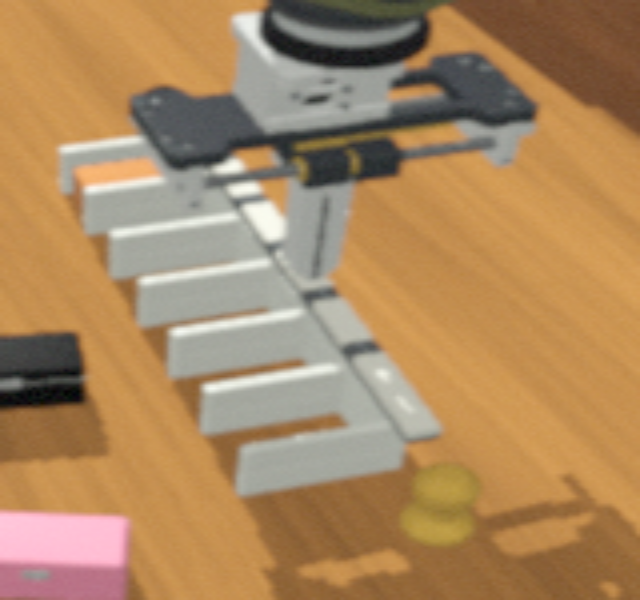

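The side picture shows the finger on the pad between strips 4 and 3, with the rail pressed. I'll lift straight off, then turn over to the case.

```bash
python3 -m jog '[0,-6,0,0,0,0, 0,-25,0,0,0,0, 0,-50,0,0,0,0, 0,-70,-5,0,-7,0, 1,-75,-25,0,-14,0, 2,-75,-45,0,-21,0, 3,-75,-65,0,-28,0, 4,-75,-85,0,-35,0, 5,-75,-105,0,-42,0, 6,-75,-125,0,-49,0]' 94
python3 - <<'E'
from h import *
print(delta(rw((-118.5,-35,130)),P[2]))
E
```

```text
clock: 11.18
eef_pos: [531.4, -27.7, 154.2]
eef_rot: [-1.572, 0.002, -0.794]
wrist_force: [1.0, -0.9, 0.7]
finger_gap: 63.4
(array([-27.8,  24.3, -23.3]), array([ 4.000e-02, -4.066e+01, -1.100e-01]))
```

```bash
python3 -m jog '[-5,0,-4,0,-7,0, -10,0,-8,0,-14,0, -15,0,-12,0,-21,0, -20,4,-16,0,-28,0, -24,8,-20,0,-35,0, -28,12,-23,0,-40.5,0, -28,12,-23,0,-40.5,0, -28,12,-23,0,-40.5,0, -28,12,-23,0,-40.5,0]'
python3 - <<'E'
from h import *
c=manip.camera('wrist'); cv2.imwrite('pics/w4.png',c['img'][:,:,::-1]);print(c['origin'],c['orientation'])
print(delta(rw((-118.5,-35,28)),P[2]))
E
```

```text
clock: 11.93
eef_pos: [496.8, -23.7, 142.5]
eef_rot: [-1.571, 0.001, -0.097]
wrist_force: [0.3, -0.2, 0.9]
finger_gap: 94.0
[413.76520445 -15.67048798 299.97992787] [2.84943815e+00 5.97274319e-04 1.47399542e+00]
(array([ -1.5, 114.5,  -0.6]), array([ 0.  , -0.66, -0.07]))
```

View pics/w4.png

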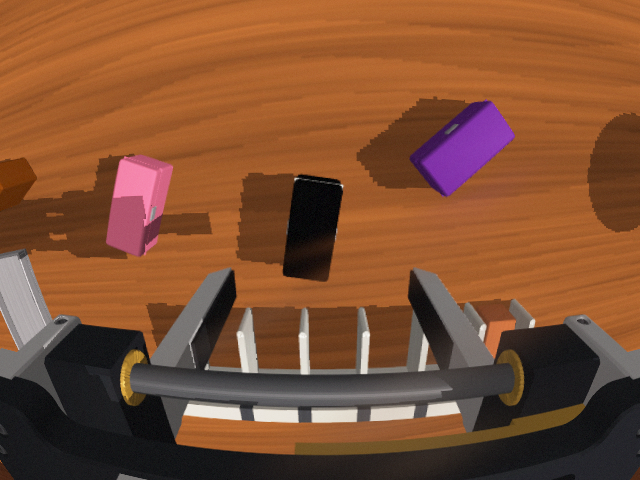

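Black case at (313,228) between the open fingers, pink at (140,205) and purple at (463,148) well outside. Descending astride it.

```bash
python3 -m jog '[-1,20,-1,0,-0.6,0, -1,45,-3,0,-0.6,0, -1,70,-5,0,-0.6,0, -1,92,-5,0,-0.6,0, -1,105,-5,0,-0.6,0, -1,112,-5,0,-0.6,0, -1,113,-5,0,-0.6,0, -1,113,-5,0,-0.6,0]'
python3 - <<'E'
from h import *
s=manip.read_state();print(s['eef_pos'],wr(s['eef_pos']),s['wrist_force']);print(delta(rw((-118.5,-26,28)),P[2]))
E
```

```text
clock: 12.65
eef_pos: [495.2, -28.5, 29.5]
eef_rot: [-1.571, 0.002, -0.084]
wrist_force: [0.2, -0.5, -0.1]
finger_gap: 94.2
[495.16435597 -28.48356459  29.46764178] [-118.12891735  -39.33022314] [ 0.20946073 -0.4840798  -0.10530093]
(array([-0.4,  1.5, 13.3]), array([ 0.  ,  0.06, -0.09]))
```

```bash
python3 -m jog '[0,0,0,0,0,0, 0,0,0,0,0,0, 0,0,0,0,0,0, 0,0,0,0,0,0, 0,0,0,0,0,0, 0,0,0,0,0,0, 0,0,0,0,0,0, 0,0,0,0,0,0, 0,0,0,0,0,0, 0,0,0,0,0,0]' 38 5
python3 -m jog '[0,0,1,0,0,0, 0,0,2.5,0,0,0, 0,0,4,0,0,0, 0,0,5.5,0,0,0, 0,0,7,0,0,0, 0,0,8.5,0,0,0, 0,0,10,0,0,0, 0,0,11.5,0,0,0, 0,0,13,0,0,0, 0,0,13,0,0,0]'
python3 - <<'E'
from h import *
c=manip.camera('wrist'); cv2.imwrite('pics/w5.png',c['img'][:,:,::-1]);print(c['origin'],c['orientation'])
s=manip.read_state();print(s['eef_pos'],wr(s['eef_pos']),s['wrist_force'])
E
```

```text
clock: 13.48
eef_pos: [494.9, -28.5, 29.2]
eef_rot: [-1.571, 0.002, -0.083]
wrist_force: [-0.5, -1.4, 0.6]
finger_gap: 38.4
clock: 14.32
eef_pos: [496.0, -15.2, 29.1]
eef_rot: [-1.571, 0.002, -0.083]
wrist_force: [-0.3, 1.2, 1.0]
finger_gap: 37.9
[412.83850807  -8.40930565 186.63172638] [2.84989442e+00 4.11766060e-04 1.48805310e+00]
[495.95627711 -15.19857082  29.15374568] [-118.46505964  -26.02589276] [0.23639199 1.35351707 1.03845583]
```

View pics/w5.png

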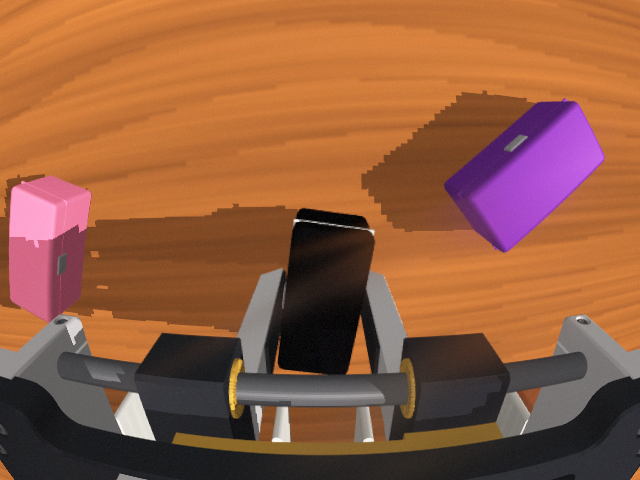

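The case (327,300) is between the pads but still slightly yawed. I'll close lightly to square it, then open.

```bash
python3 -m jog '[0,0,0,0,0,0, 0,0,0,0,0,0, 0,0,0,0,0,0, 0,0,0,0,0,0, 0,0,0,0,0,0]' 34 5
python3 -m jog '[0,0,0,0,0,0, 0,0,0,0,0,0, 0,0,0,0,0,0, 0,0,0,0,0,0, 0,0,0,0,0,0]' 60 5
python3 -m jog '[0,-10,0,0,0,0, 0,-25,0,0,0,0, 0,-50,0,0,0,0, 0,-75,0,0,0,0, -10,-90,0,0,0,0, -30,-90,0,0,0,0, -30,-90,0,0,0,0]'
python3 - <<'E'
from h import *
c=manip.camera('wrist'); cv2.imwrite('pics/w6.png',c['img'][:,:,::-1]);print(c['origin'],c['orientation'])
s=manip.read_state();print(s['eef_pos'],wr(s['eef_pos']),s['wrist_force'])
E
```

```text
clock: 14.78
eef_pos: [495.9, -15.5, 29.1]
eef_rot: [-1.571, 0.002, -0.083]
wrist_force: [0.6, 1.0, 1.8]
finger_gap: 38.2
clock: 15.2
eef_pos: [495.9, -15.6, 29.1]
eef_rot: [-1.571, 0.002, -0.083]
wrist_force: [0.8, 0.8, 0.3]
finger_gap: 59.8
clock: 15.78
eef_pos: [464.5, -12.8, 120.5]
eef_rot: [-1.571, 0.001, -0.083]
wrist_force: [0.1, 0.2, 0.1]
finger_gap: 60.1
[381.31193091  -6.00573023 277.88836876] [2.84906155e+00 6.25669195e-04 1.48805895e+00]
[465.62028674 -12.96421197 120.16254359] [-148.88128832  -26.36897272] [0.89336476 0.3691749  0.84922114]
```

View pics/w6.png

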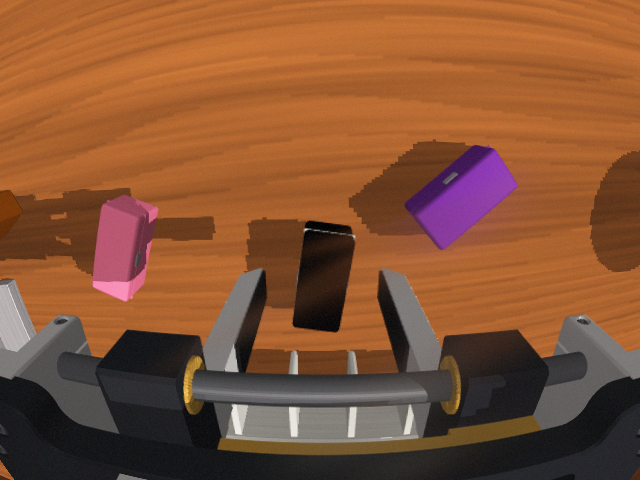

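```bash
cat >> h.py <<'E'
def casefit(fn,c,box,g0,th=45):
    from itertools import product
    from scipy.optimize import differential_evolution
    c=dict(c,intrinsics=[[371.64829954,0,321.73230556],[0,371.64829954,229.33859685],[0,0,1]])
    im=cv2.imread(fn);u0,v0,u1,v1=box;m=np.zeros((480,640),np.uint8);m[v0:v1,u0:u1]=(im.max(2)<th)[v0:v1,u0:u1]
    m=cv2.morphologyEx(m,cv2.MORPH_CLOSE,np.ones((5,5)));n,l,st,_=cv2.connectedComponentsWithStats(m);m=(l==1+np.argmax(st[1:,4])).astype(np.uint8)
    print(cv2.boundingRect(m),m.sum())
    B=np.array(list(product([-38,38],[-18,18],[0,38])),float)
    def hull(q):
        a,s=np.cos(q[2]),np.sin(q[2]);W=np.c_[q[0]+a*B[:,0]-s*B[:,1],q[1]+s*B[:,0]+a*B[:,1],B[:,2]]
        return cv2.convexHull(wproj(c,W).astype(np.float32))
    def cost(q):
        i=np.zeros((480,640),np.uint8);cv2.fillConvexPoly(i,np.round(hull(q)*16).astype(np.int32),1,shift=4);return np.sum(i!=m)
    r=differential_evolution(cost,[(g0[0]-30,g0[0]+30),(g0[1]-30,g0[1]+30),(-.5,.3)],seed=0,maxiter=60)
    print(r.x,r.fun,'rack',wr(r.x[:2]),r.x[2]-P[2])
    cv2.polylines(im,[np.round(hull(r.x)).astype(np.int32)],True,(0,255,0),1)
    return r.x,im
E
python3 - <<'E'
from h import *
q,im=casefit('pics/w6.png',dict(origin=[381.31193091,-6.00573023,277.88836876],orientation=[2.84906155e+00,6.25669195e-04,1.48805895e+00]),(285,215,362,338),(495,-15),70)
cv2.imwrite('pics/w6f.png',cv2.resize(im[200:350,260:400],None,fx=4,fy=4))
E
```

```text
(293, 221, 61, 111) 5233
[ 4.97080213e+02 -1.60159445e+01 -2.34442016e-01] 427.0 rack [-117.27593197  -26.74513376] -0.14964201633438445
```

View pics/w6f.png

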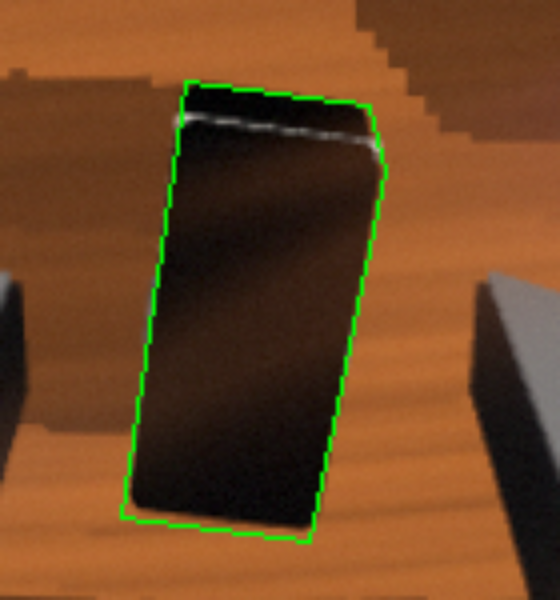

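```bash
python3 -m jog '[15,5,0,0,4,0, 31,20,-0.5,0,8.6,0, 31.5,45,-0.5,0,8.6,0, 31.5,70,-0.5,0,8.6,0, 31.5,85,-0.5,0,8.6,0, 31.5,91,-0.5,0,8.6,0, 31.5,91,-0.5,0,8.6,0, 31.5,91,-0.5,0,8.6,0]'
python3 -m jog '[0,0,0,0,0,0, 0,0,0,0,0,0, 0,0,0,0,0,0, 0,0,0,0,0,0, 0,0,0,0,0,0, 0,0,0,0,0,0]' 36 5
python3 -m jog '[0,0,0,0,-1,0, 0,0,0,0,-2.5,0, 0,0,0,0,-4,0, 0,0,0,0,-5.5,0, 0,0,0,0,-7,0, 0,0,0,0,-8.6,0, 0,0,0,0,-8.6,0, 0,0,0,0,-8.6,0]'
python3 -m jog '[0,0,0,0,0,0, 0,0,0,0,0,0, 0,0,0,0,0,0, 0,0,0,0,0,0]' 60 5
python3 -m jog '[0,-10,0,0,0,0, 0,-25,0,0,0,0, 0,-50,0,0,0,0, -10,-75,0,0,0,0, -30,-90,0,0,0,0, -60,-90,0,0,0,0, -66,-90,0,0,0,0, -66,-90,0,0,0,0]'
python3 - <<'E'
from h import *
c=manip.camera('wrist'); cv2.imwrite('pics/w7.png',c['img'][:,:,::-1])
q,im=casefit('pics/w7.png',c,(280,240,380,400),(495,-15),70)
cv2.imwrite('pics/w7f.png',im)
s=manip.read_state();print(s['eef_pos'],wr(s['eef_pos']),s['wrist_force'])
E
```

```text
clock: 16.5
eef_pos: [497.9, -16.2, 28.7]
eef_rot: [-1.571, 0.001, -0.233]
wrist_force: [0.4, -0.7, 1.2]
finger_gap: 60.0
clock: 17.0
eef_pos: [497.6, -16.0, 28.5]
eef_rot: [-1.571, 0.001, -0.233]
wrist_force: [-0.4, 1.7, 2.6]
finger_gap: 36.1
clock: 17.67
eef_pos: [497.3, -16.2, 28.1]
eef_rot: [-1.571, 0.002, -0.083]
wrist_force: [0.0, 0.5, -0.1]
finger_gap: 35.6
clock: 18.0
eef_pos: [497.3, -16.1, 28.1]
eef_rot: [-1.571, 0.002, -0.083]
wrist_force: [-1.1, -0.6, -0.5]
finger_gap: 58.5
clock: 18.67
eef_pos: [430.9, -10.5, 119.1]
eef_rot: [-1.571, 0.001, -0.083]
wrist_force: [-0.1, -0.3, 0.5]
finger_gap: 60.4
(297, 264, 50, 102) 4786
[ 4.97156219e+02 -1.62719326e+01 -8.56035315e-02] 346.0 rack [-117.17851766  -26.99376439] -0.0008035314996646947
[432.06058897 -10.68376275 119.06212628] [-182.51354422  -26.9391708 ] [ 1.04302368 -0.07094549 -0.78292991]
```

View pics/w7f.png

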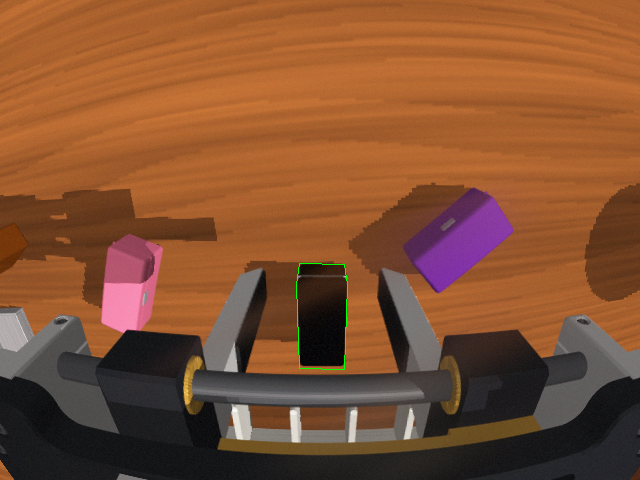

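Case squared (yaw error about 0, y −27). I'll close the gripper, descend behind it and push.

```bash
python3 -m jog '[0,5,0,0,0,0, 0,20,0.5,0,0,0, 0,40,0.5,0,0,0, 0,60,0.5,0,0,0, 0,78,0.5,0,0,0, 0,87,0.5,0,0,0, 0,89,0.5,0,0,0, 0,89,0.5,0,0,0, 0,89,0.5,0,0,0]' 0 20
python3 - <<'E'
from h import *
s=manip.read_state();print(s['clock'],s['eef_pos'],s['eef_rot'],wr(s['eef_pos']),s['wrist_force'],s['finger_gap'])
print(delta(rw((-48,-26,29)),P[2]))
E
```

```text
clock: 19.47
eef_pos: [432.2, -10.2, 29.8]
eef_rot: [-1.571, 0.001, -0.083]
wrist_force: [-0.0, -0.1, 0.6]
finger_gap: 3.5
19.4667 [432.20157601 -10.22160007  29.75903417] [-1.57081536e+00  1.12599051e-03 -8.30228652e-02] [-182.41220825  -26.46672746] [-0.04201791 -0.139122    0.56204238] 3.462436037152372
(array([134.4,   0.6,   0.2]), array([ 0.  ,  0.1 , -0.06]))
```

```bash
python3 -m jog '[5,0,0,0,0,0, 10,0,0,0,0,0, 15,0,0,0,0,0, 20,0,0,0,0,0, 25,0,0,0,0,0, 30,0,0,0,0,0, 35,0,0,0,0,0, 40,0,0,0,0,0, 45,0,0,0,0,0, 49,0,0,0,0,0]'
python3 - <<'E'
from h import *
c=manip.camera('wrist'); cv2.imwrite('pics/w8.png',c['img'][:,:,::-1])
c=manip.camera('side'); cv2.imwrite('pics/s8.png',cv2.resize(c['img'][180:330,260:420],None,fx=4,fy=4,interpolation=2)[:,:,::-1])
s=manip.read_state();print(s['clock'],s['eef_pos'],wr(s['eef_pos']),s['wrist_force'])
E
```

```text
clock: 20.3
eef_pos: [481.0, -14.3, 29.1]
eef_rot: [-1.571, 0.002, -0.083]
wrist_force: [-1.0, -0.1, 0.9]
finger_gap: 0.4
20.4 [481.09192739 -14.26939088  29.13203298] [-133.35469637  -26.35903839] [-0.45292878  0.7222799  -0.24964692]
```

View pics/w8.png

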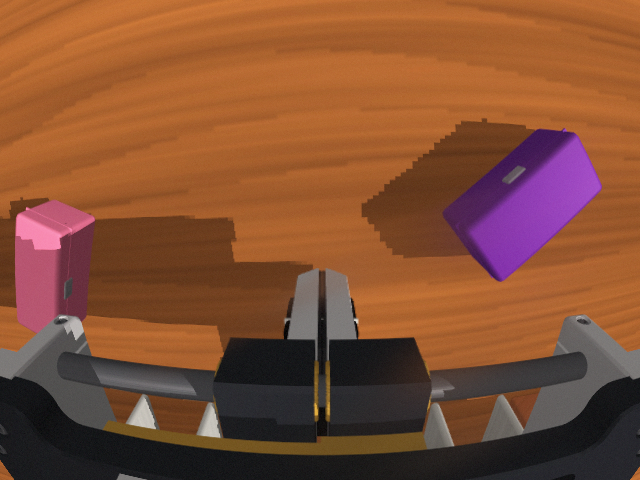

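View pics/s8.png

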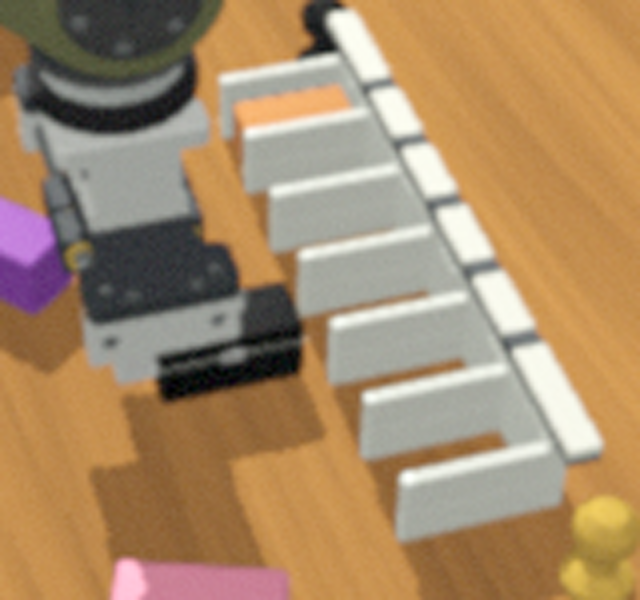

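The case is square and heads between the 4th and 5th dividers, at (300,250) and (330,320) in the side crop, which is gap 4. Continuing.

```bash
python3 -m jog '[4,0,0,0,0,0, 8,0,0,0,0,0, 13,0,0,0,0,0, 18,0,0,0,0,0, 23,0,0,0,0,0, 28,0,0,0,0,0, 33,0,0,0,0,0, 38,0,0,0,0,0, 43,0,0,0,0,0, 46,0,0,0,0,0]'
python3 - <<'E'
from h import *
c=manip.camera('side'); cv2.imwrite('pics/s9.png',cv2.resize(c['img'][180:330,260:420],None,fx=4,fy=4,interpolation=2)[:,:,::-1])
s=manip.read_state();print(s['clock'],s['eef_pos'],wr(s['eef_pos']),s['wrist_force'])
E
```

```text
clock: 21.23
eef_pos: [527.0, -18.1, 29.1]
eef_rot: [-1.571, 0.002, -0.083]
wrist_force: [-0.5, 0.1, 0.7]
finger_gap: 0.5
21.2833 [527.1864455  -18.11148767  29.12295075] [-87.10039326 -26.28319704] [-0.22904122 -0.15961706 -0.77457736]
```

View pics/s9.png

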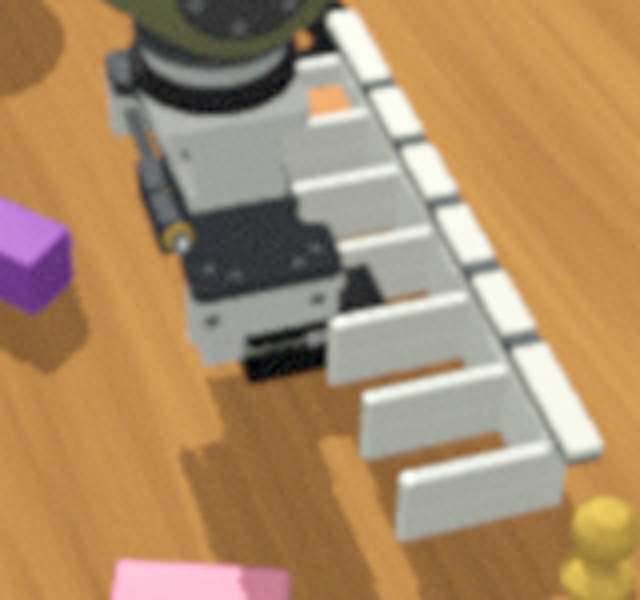

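```bash
python3 -m jog '[4,0,0,0,0,0, 8,0,0,0,0,0, 12,0,0,0,0,0, 16,0,0,0,0,0, 20,0,0,0,0,0, 24,0,0,0,0,0, 28,0,0,0,0,0, 31,0,0,0,0,0, 33,0,0,0,0,0, 34,0,0,0,0,0]'
python3 -m jog '[1,0,0,0,0,0, 2,0,0,0,0,0, 3,0,0,0,0,0, 4,0,0,0,0,0, 4,0,0,0,0,0, 4,0,0,0,0,0]'
python3 - <<'E'
from h import *
s=manip.read_state();print(s['clock'],s['eef_pos'],wr(s['eef_pos']),s['wrist_force'])
E
```

```text
clock: 22.12
eef_pos: [560.4, -20.9, 29.0]
eef_rot: [-1.571, 0.002, -0.083]
wrist_force: [-1.3, -0.1, 1.4]
finger_gap: 0.2
clock: 22.62
eef_pos: [563.7, -21.1, 29.0]
eef_rot: [-1.571, 0.003, -0.083]
wrist_force: [-4.5, 0.9, 2.6]
finger_gap: 0.3
22.6167 [563.73545218 -21.13260653  28.98631764] [-50.4268366  -26.19781741] [-4.54775524  0.89954515  2.64195682]
```

```bash
python3 -m jog '[0.5,0,0,0,0,0, 1,0,0,0,0,0, 1.5,0,0,0,0,0, 1.5,0,0,0,0,0, 1.5,0,0,0,0,0]'
python3 - <<'E'
from h import *
s=manip.read_state();print(s['clock'],s['eef_pos'],wr(s['eef_pos']),s['wrist_force'])
E
```

```text
clock: 23.03
eef_pos: [563.8, -21.1, 29.0]
eef_rot: [-1.571, 0.007, -0.083]
wrist_force: [-17.6, 0.7, 13.3]
finger_gap: 0.4
23.0333 [563.82380404 -21.11512828  28.99371974] [-50.34028259 -26.1729187 ] [-17.56131413   0.65134775  13.33455004]
```

It's firmly against the back wall: there was no further travel and the force rose to 18 N. Backing off.

```bash
python3 -m jog '[-3,0,0,0,0,0, -10,0,0,0,0,0, -20,0,0,0,0,0, -35,-5,0,0,0,0, -45,-25,0,0,0,0, -55,-55,0,0,0,0, -65,-90,0,0,0,0, -80,-125,0,0,0,0, -100,-150,0,0,0,0, -125,-160,0,0,0,0]'
python3 -m jog '[-30,0,0,0,0,0, -60,0,0,0,0,0, -80,0,0,0,0,0, -80,0,0,0,0,0, -80,0,0,0,0,0]'
python3 - <<'E'
from h import *
c=manip.camera('side'); cv2.imwrite('pics/s10.png',cv2.resize(c['img'][180:330,260:420],None,fx=4,fy=4,interpolation=2)[:,:,::-1])
c=manip.camera('scene'); cv2.imwrite('pics/c10.png',c['img'][:,:,::-1])
K=lambda k,z:print(k,[(round(a['score'],2),ray(c,z,a['xy'])[:2].round(1).tolist(),wr(ray(c,z,a['xy'])).round(1).tolist()) for a in manip.tip_of(k,c)][:3])
K('case_center',19);K('card_holder_center',17);K('key_bowl',0);K('perfume',0);K('tray',0)
c=manip.camera('wrist'); cv2.imwrite('pics/w10.png',c['img'][:,:,::-1])
s=manip.read_state();print(s['clock'],s['eef_pos'],s['wrist_force'])
E
```

```text
clock: 23.87
eef_pos: [441.8, -11.0, 192.6]
eef_rot: [-1.571, -0.004, -0.083]
wrist_force: [-0.7, -0.5, 1.6]
finger_gap: -0.2
clock: 24.28
eef_pos: [361.5, -4.3, 189.8]
eef_rot: [-1.571, -0.0, -0.083]
wrist_force: [1.0, 1.0, -0.8]
finger_gap: -0.0
case_center [(0.94, [455.6, -180.9], [-144.6, -194.5]), (0.84, [429.6, 90.7], [-193.5, 73.9]), (0.64, [610.2, -23.7], [-3.9, -24.8])]
card_holder_center [(0.9, [620.6, 133.9], [-6.9, 133.1])]
key_bowl [(0.58, [476.2, 367.1], [-170.6, 353.2])]
perfume [(0.96, [413.5, -327.0], [-174.2, -343.7])]
tray [(0.92, [573.6, -380.0], [-10.2, -382.9])]
24.6833 [361.88276051  -4.34746569 189.16454203] [ 0.09368107  0.15127896 -0.71621149]
```

View pics/s10.png

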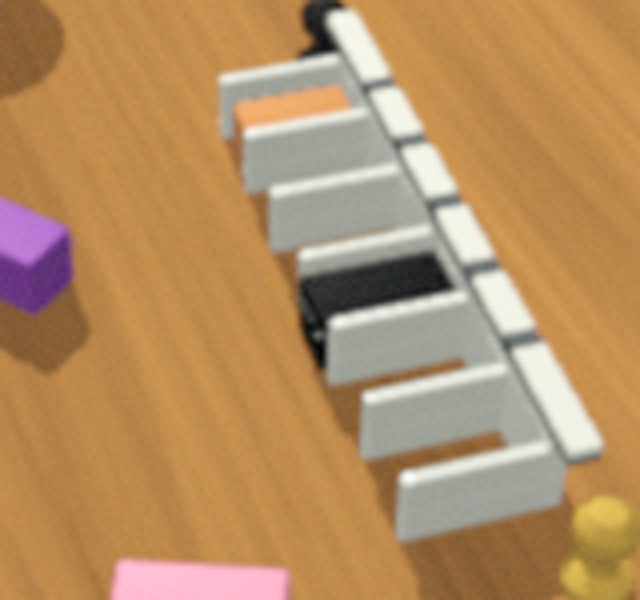

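View pics/c10.png

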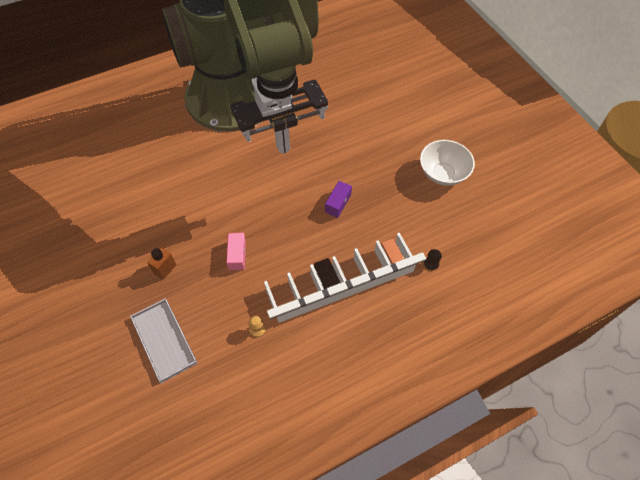

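View pics/w10.png

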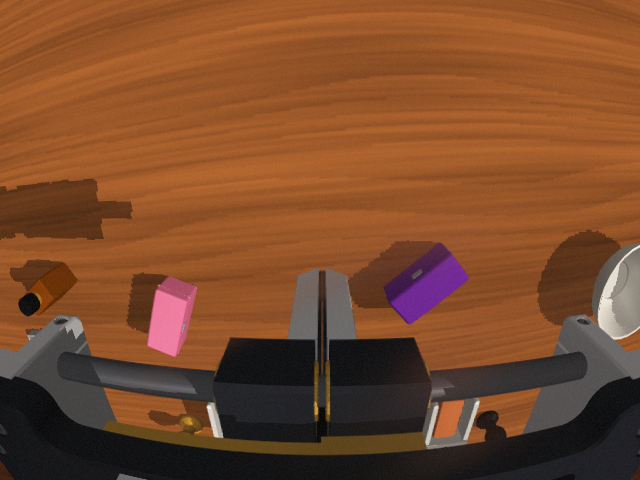

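The scene picture shows the case at (327,273) in the third gap from the brass knob, home and square. The bystanders look unmoved and the arm is clear. Handing in.

```bash
python3 -c "
from cell import manip
print(manip.sign_off())"
```

```text
the job is handed in; nothing more can be done
None
```

I ran the closed fingertip along the rail from the brass-knob end and stopped on the third gap's pad. I then pushed the black case home into that gap (gap 4) and handed the job in at about 25 s; it reports no verdict.

**Stroke:** The finger started on pad 6, at the brass end, and crossed two strips in one slow stroke at about 30 mm/s. It stopped on pad 4 about 3 mm off the pad's middle, pressing with 2 to 3 N. I lifted it straight off without going near pad 3.

**Case:** It started about 17 mm to one side of the gap and turned by about 0.1 rad. I squared it up with the open fingers on either side:
- Closing the fingers on it with 5 N did not turn it straight.
- I then held it lightly at floor level, turned it about 0.15 rad and let go, without lifting it.
- With the gripper closed I pushed it in from behind until it stopped moving and the force rose to 18 N.

**Last checks:**
- **Case position:** The final pictures show it upright in the third gap from the brass knob, and the detector puts it at about x −4, y −25 mm in the rack's frame. Fully home is x −2, y −26.
- **Other things:** They look unmoved in the pictures, and the arm is clear of everything.
- **One disagreement:** The card holder's detected position differed by about 13 mm between the first and last scene pictures. I put that down to detector error, because nothing came near it and it looks the same in both pictures.

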